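# Switch the ball sorter over and release the batch

## Robot

A 6-joint arm with a two-finger parallel gripper is mounted at the origin on the work surface. World frame = base frame: x ahead of the robot, y to its left, z up, the work surface at z = 0. Lengths are in mm, angles in degrees, forces in N, time in s.
With the tool pointing down it reaches from about 375 to 750 mm from the base axis. Payload 9 kg.
Tool frame: the origin (TCP) lies between the finger pads; the fingertips stand 25 mm ahead of it and the grasp point (between the pads) lies 6 mm ahead of it (arm.tips_ahead is the distance from the TCP to the fingertips, in mm); z points along the fingers, x is the direction in which the jaws open and shut, and the axes are right-handed (so a half turn about z gives the same grasp; the last joint's range is limited). The gripper opens to 85 mm and grips with 20 to 120 N. Pads are 22 mm wide; open, the fingers measure 114 mm over their backs; the gripper's body (76 mm by 85 mm) begins 54 mm behind the grasp point. The pads swing forward as they close: fully open they stand 13 mm farther back than shut.
Start: joints at [-80.483, 5.964, 5.575, 89.605, 0, 77.527], TCP at [224.68, -556.375, 256.331] pointing down, gripper open.
Joint ranges: [-171.21, 171.21], [-48.23, 106.86], [-62.78, 66.21], [-105.2, 120.99], [-86.42, 89.51], [-180, 180]. Speed limits (degrees/s): [127.2, 127.2, 147.25, 180, 180, 180].

## Interface

Orientations are given as a 3x3 rotation matrix whose columns are the frame's x, y, z axes.
In Python, from bench import arm gives the robot as it stands.
- The arm moves only by the tool drive_tool, never from a script. Its argument "deltas" is a list of rows, each a list of 4 numbers: the shift along the tool's x, y, z in m, then the turn about the tool's z in rad. In form: [[tx, ty, tz, spin], ...]. A call has 1 to 10 rows; each row is the pose to reach, as a shift and turn from the pose commanded when the call began, along the tool's axes at that moment; what a row does not reach only later rows make up. A row lasts 1/12 s, in which the tool goes at most 41.7 mm and 7.16 degrees, less where a joint would pass 70% of its speed; a pose out of reach is approached as far as the arm can. A call with a gripper value outside its range is refused whole. "hand" is the closure, from 0 (fully open) to 1 (shut), set as the call begins (left out, the last holds). The fingers move at their own pace and stop on an object; the grip force is fixed at half the most. Time passes only in rows, so rows that repeat a pose let the fingers close. It gives the time, the measured TCP pose, the force and the opening at its end, in the units of the state.
- arm.read_state(): the state, without advancing time (a new reading comes with each control period).
- arm.grab_frame(name): name is "side" or "top"; returns the picture (384x512x3 uint8, red, green, blue); there is no depth.
- arm.get_calibration(name): a dict with "mtx" (3x3 intrinsics, pixels), "rvec" (rotation vector, rad) and "tvec" (3), from world to camera coordinates, as OpenCV has them. Camera axes: x right, y down, z forward; pixel columns grow to the right and rows downward; lengths in mm; the calibration is good to about 2 mm. A picture is of the moment at which its call begins. get_calibration takes no time and is no camera call.
- arm.sign_off(): hands the job in, once; it reports no verdict.
The state is a dict: "time_s": time; "q": joint angles; "qd": joint speeds; "joint_efforts": joint torques, N m; "eef_pos": TCP position; "eef_rot": TCP orientation; "force": force on the tool from outside, world axes, zero at the start; "wrist_torque": the same for the moment, N m; "finger_gap": finger opening in mm.
Only numpy, scipy, OpenCV 4.12 (cv2) and the standard library are available. Lean on these libraries where they do the work, as an engineer would, in place of code of your own. Each camera call takes 0.05 s, during which the arm holds its last target.

## Task

On the small ball sorter, tip the seesaw gate over its pivot so that it leans fully to the other side from where it leans now, and only then press the stop's cap all the way down so that the three steel balls feed off the track and down into the other bin. Only the gate and the cap are to be pushed: do not pick up or even touch the balls, and leave the things standing around the sorter where they are.

Things in the scene. Friction and masses are not known exactly. Their poses are not given: they have to be found in the camera images.
- rig: The sorter's fixed grey base plate (300 x 100 x 10 mm) with pivot brackets and track. Origin on the table directly below the middle of the seesaw; x axis along the track, away from the seesaw and roughly away from the robot; y axis towards the left bin; z up. It can stand turned about z.
- track_lip (a point): Lower lip of the open aluminium infeed track, on its floor, 134 mm high, at the rig's x = 20 mm, y = 0. From here the track (26 mm wide inside, walls 14 mm high) rises by 0.15 rad along the rig's +x to x = 238 mm, where its floor is 167 mm high.
- gate (a joint): Tilt of the seesaw gate, rad, about the rig's x axis. At its stop +0.3 the right (-y) end is down and the left end raised: balls go to the right bin. At its stop -0.3 the left (+y) end is down: balls go to the left bin. It is over-centre: once past level it falls by itself to the nearer stop and stays there. It starts at either stop.
- gate_pivot (a point): Middle of the gate on its pivot axis, 94 mm high. The gate is a steel trough 56 mm (x) by 230 mm (y), floor 6 mm above the axis, robot-side wall 34 mm and far wall 18 mm above that floor. A disc weight, 30 mm across, stands at the middle of the robot-side wall, centre 52 mm above the axis. About 0.5 N down on the raised tab tips it.
- tab_left (a point): Centre of the upper face of the flat steel press tab (46 mm along x, 40 mm along y, 4 mm thick) that sticks out of the gate's robot-side wall near its left (+y) end: 95 mm from the pivot axis, 51 mm to the robot side of the gate's middle line. About 128 mm high when this end is raised, 72 mm when it is down; the bins' rims below are 50 mm high.
- tab_right (a point): The same for the tab at the gate's right (-y) end.
- stop (a joint): How far the drop stop is pressed down, m: 0 up (its blade blocks the track), 0.024 fully down (blade below the track floor; the balls can pass from about 0.016). Needs about 2.5 N, stays where it is left, has no spring.
- cap_top (a point): Centre of the top of the stop's round black press cap, 36 mm across, 192 mm above the table when up, 168 mm when down; to the right of the track, at the rig's x = 74 mm, y = -52 mm.
- ball1_center (a point): Centre of steel ball 1 (20 mm across, 33 g); first in the queue on the track behind the stop's blade.
- ball2_center (a point): Centre of steel ball 2 (20 mm across, 33 g); second in the queue on the track behind the stop's blade.
- ball3_center (a point): Centre of steel ball 3 (20 mm across, 33 g); third in the queue on the track behind the stop's blade.
- bin_left_floor (a point): Centre of the inner floor (5 mm high) of the left blue bin, fixed, 140 x 130 mm outside, 50 mm high, walls 4 mm, centred at the rig's y = +157 mm under the gate's left end.
- bin_right_floor (a point): The same for the right blue bin, at the rig's y = -157 mm.
- screwdriver: Loose screwdriver lying on the table to the left, 200 mm long, 26 mm thick, origin under its middle, bystander.
- cup: Loose grey cup, 70 mm across, 80 mm high, origin under its centre, bystander at the far left.
- spool: Loose black wire spool, 68 mm across, 40 mm high, origin under its centre, bystander to the right.
- carton: Loose cardboard box 90 x 70 x 50 mm, origin under its centre, bystander at the far right.
- ball1: Steel ball 1 itself; its origin is a point of its surface (underneath at the start) that turns as it rolls: use its centre point.
- ball2: Steel ball 2 itself; its origin is a point of its surface (underneath at the start) that turns as it rolls: use its centre point.
- ball3: Steel ball 3 itself; its origin is a point of its surface (underneath at the start) that turns as it rolls: use its centre point.

How it is judged:
By the outcome, as a careful person would: the job done as asked, in the order asked, and still so for the second after the job is handed in, with the robot touching nothing.
It also fails if it takes over 48 s, if anything falls off the work surface, if the arm or the gripper's body presses on something with over 40 N, if the wrist force passes 120 N, or if a joint passes its speed limit or range.

## Working session

There is one attempt and no reset: what is moved stays moved. The work goes in short steps, Python scripts to look and compute and a tool call to move; the robot and the scene stay as the last step left them, time stands still between calls to the robot, and variables do not carry over. Pictures are saved under pics/ and viewed, and the job is handed in when it is done.

Besides the shell and the picture viewer there is one more tool, called after ">>>" as a command line: name --pt "numbers of a row" for each row, then --argument value for the rest. drive_tool: Moves the arm, as the interface text tells. Its arguments: {"type":"object","properties":{"deltas":{"type":"array"},"hand":{"type":"number"}},"required":["deltas"]}

```bash
mkdir -p pics; ls; python3 - <<'E'
from bench import arm
import cv2
for n in ("side","top"):
    f=arm.grab_frame(n); cv2.imwrite(f"pics/{n}0.png",f[:,:,::-1])
    c=arm.get_calibration(n); print(n,c)
s=arm.read_state(); print(s['time_s'],s['eef_pos'],s['eef_rot'],s['finger_gap'],s['force'])
E
```

```text
pics
side {'mtx': array([[423.43740421,   0.        , 251.45755302],
       [  0.        , 423.43740421, 188.06839317],
       [  0.        ,   0.        ,   1.        ]]), 'rvec': array([ 0.89483386, -2.58576748,  0.96308231]), 'tvec': array([ 411.6409058 ,  342.24315468, 1376.01319853])}
top {'mtx': array([[493.43746185,   0.        , 256.9122582 ],
       [  0.        , 493.43746185, 195.18545541],
       [  0.        ,   0.        ,   1.        ]]), 'rvec': array([ 2.12576579, -2.15207314,  0.18342068]), 'tvec': array([  14.29171818,  537.5486893 , 1513.79901876])}
0.1 [ 224.66529106 -556.05963975  255.59746277] [[ 3.74476537e-01 -9.27236373e-01 -1.79640048e-04]
 [-9.27235655e-01 -3.74476477e-01  1.18647627e-03]
 [-1.16741493e-03 -2.77738868e-04 -9.99999280e-01]] 85.4318008019726 [1.01872804 0.18773165 0.29348243]
```

View pics/side0.png

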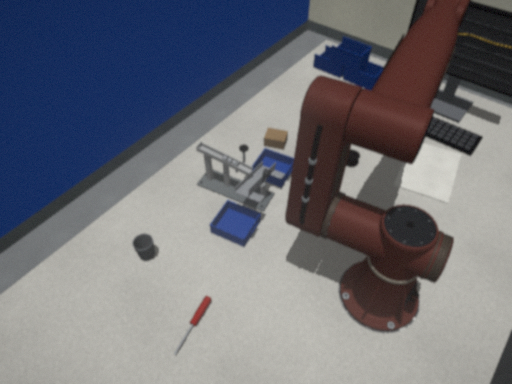

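View pics/top0.png

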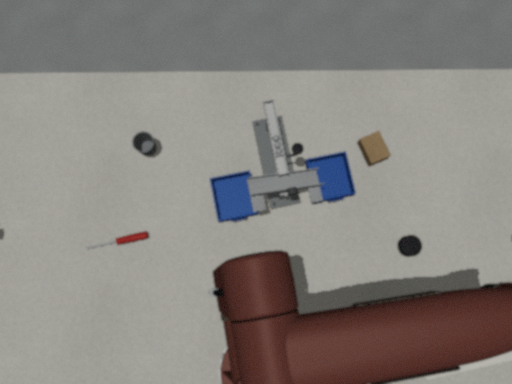

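The side view shows the sorter around (240,180), and the top view shows it with bins at (234,196) and (331,177) and the cap near (297,148). I'll zoom in and measure the bins and cap.

```bash
cat > h.py <<'E'
import numpy as np, cv2
from bench import arm
def cal(n):
    c=arm.get_calibration(n); R=cv2.Rodrigues(np.array(c['rvec']))[0]; return np.array(c['mtx']),R,np.array(c['tvec']).reshape(3)
def ray(n,uv,z):
    K,R,t=cal(n); d=R.T@np.linalg.solve(K,[uv[0],uv[1],1.]); o=-R.T@t
    return o+d*(z-o[2])/d[2]
def proj(n,P):
    c=arm.get_calibration(n); return cv2.projectPoints(np.array(P,float).reshape(-1,1,3),np.array(c['rvec']),np.array(c['tvec']),np.array(c['mtx']),None)[0].reshape(-1,2)
E
python3 - <<'E'
from h import *
im=cv2.imread('pics/top0.png')
cv2.imwrite('pics/topz.png',cv2.resize(im[85:235,195:395],None,fx=4,fy=4,interpolation=cv2.INTER_CUBIC))
s=cv2.imread('pics/side0.png')
cv2.imwrite('pics/sidez.png',cv2.resize(s[125:255,185:315],None,fx=4.6,fy=4.6,interpolation=cv2.INTER_CUBIC))
hsv=cv2.cvtColor(im,cv2.COLOR_BGR2HSV)
m=cv2.inRange(hsv,(105,120,50),(130,255,255))
cs,_=cv2.findContours(m,cv2.RETR_EXTERNAL,cv2.CHAIN_APPROX_NONE)
for c in cs:
    if cv2.contourArea(c)>300:
        b=cv2.boxPoints(cv2.minAreaRect(c)); print(cv2.contourArea(c),b.tolist()); 
        for p in b: print('  rim50',ray('top',p,50).round(1))
        print('  c',np.mean([ray('top',p,50) for p in b],0).round(1))
E
```

```text
1450.5 [[210.67507934570312, 178.245361328125], [248.48941040039062, 171.24270629882812], [256.7254943847656, 215.71749877929688], [218.91116333007812, 222.72015380859375]]
  rim50 [592.7 153.2  50. ]
  rim50 [614.   33.4  50. ]
  rim50 [471.7   9.1  50. ]
  rim50 [451.2 127.2  50. ]
  c [532.4  80.8  50. ]
1332.0 [[305.3777160644531, 160.38624572753906], [344.1781311035156, 151.14805603027344], [354.5751037597656, 194.81544494628906], [315.7746887207031, 204.0536346435547]]
  rim50 [ 647.2 -148.    50. ]
  rim50 [ 676.1 -273.    50. ]
  rim50 [ 534.3 -299.9   50. ]
  rim50 [ 506.3 -176.6   50. ]
  c [ 591.  -224.4   50. ]
```

View pics/topz.png

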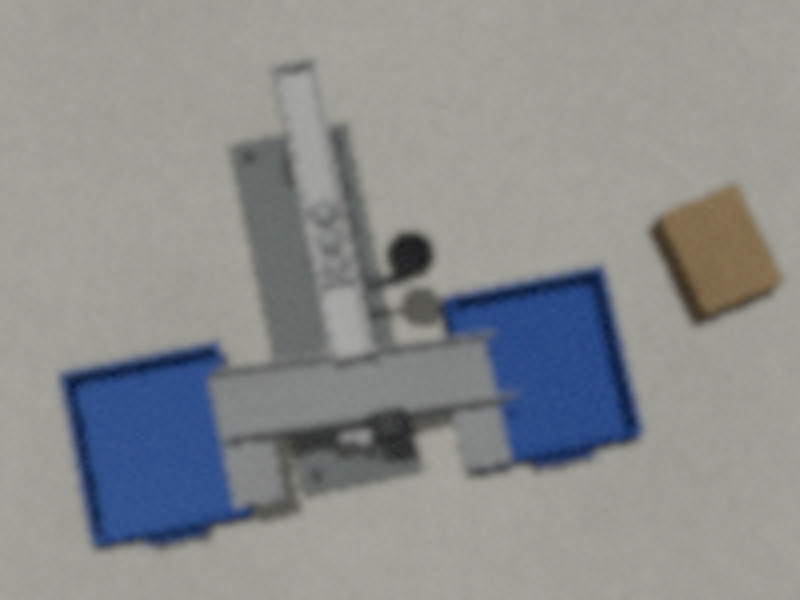

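View pics/sidez.png

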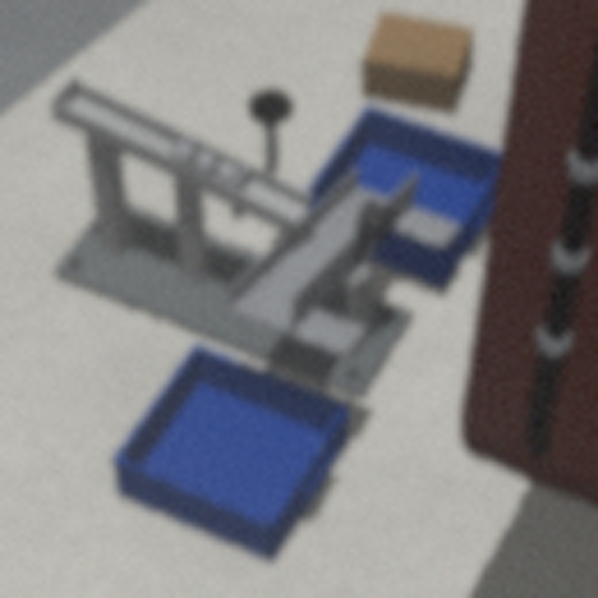

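```bash
python3 - <<'E'
from h import *
Z=lambda p:(195+(p[0]+.5)/4-.5,85+(p[1]+.5)/4-.5)
obs=[((409,255),(74,-52,192)),((294,67),(238,0,180)),((355,358),(20,0,147)),
 ((638,436),(None)),]
S=[];D=[]
def corr(p,z): return ray('top',Z(p),z)[:2]
print('cap',corr((409,255),192)); print('trk hi',corr((294,67),178),'lo',corr((355,358),142))
for p in [(232,148),(345,127),(418,470),(300,495)]: print('plate',corr(p,10).round(1))
for p in [(62,374),(97,548),(602,268),(638,436)]: print('rim',corr(p,50).round(1))
# fit rig: outer rim corners; bins: y=157+-65 or 70
src=np.array([(74,-52),(238,0),(20,0)],float); 
dst=np.array([corr((409,255),192),corr((294,67),180),corr((355,358),145)])
def fit(s,d):
    sc,dc=s.mean(0),d.mean(0); U,_,V=np.linalg.svd((s-sc).T@(d-dc)); R=V.T@np.diag([1,np.linalg.det(V.T@U.T)])@U.T
    return R,dc-R@sc
for by,bx in ((70,65),(65,70)):
  s=np.vstack([src,[(bx,157+by),(-bx,157+by),(bx,-157-by),(-bx,-157-by)]])
  d=np.vstack([dst]+[corr(p,50) for p in [(62,374),(97,548),(602,268),(638,436)]])
  R,t=fit(s,d); print('yaw',np.degrees(np.arctan2(R[1,0],R[0,0])),t,'res',(d-(s@R.T+t)).round(1).tolist())
  W=lambda P:np.r_[R@P[:2]+t,P[2]]
  for hi in (1,-1):
    for nm,y,sg in(('L',95,1),('R',-95,-1)):
      zz=128 if sg*hi>0 else 72
      P=W(np.array([-51,y*.96,zz])); u=proj('top',P)[0];v=proj('side',P)[0]
      print(hi,nm,P.round(1),'top zoom',((u-[195,85])*4).round(),'side zoom',((v-[185,125])*4.6).round())
E
```

```text
cap [ 649.46394401 -108.80935029]
trk hi [798.16073223 -28.23931859] lo [584.13412216 -71.16275806]
plate [790.2  18.4]
plate [807.3 -75.4]
plate [ 519.1 -128.3]
plate [499.9 -32.9]
rim [593.1 155. ]
rim [454.6 127.3]
rim [ 674.5 -276. ]
rim [ 538.1 -298.6]
yaw 10.900020512050984 [564.98241959 -73.13997659] res [[2.0, 1.4], [-1.3, -0.0], [-1.1, -1.6], [7.3, -7.1], [-3.6, -10.1], [2.7, 7.8], [-6.0, 9.7]]
1 L [497.7   6.8 128. ] top zoom [250. 475.] side zoom [327. 332.]
1 R [ 532.1 -172.3   72. ] top zoom [480. 439.] side zoom [426. 226.]
-1 L [497.7   6.8  72. ] top zoom [250. 486.] side zoom [327. 378.]
-1 R [ 532.1 -172.3  128. ] top zoom [489. 427.] side zoom [429. 179.]
yaw 10.89736914496478 [564.98234217 -73.13775642] res [[2.0, 1.4], [-1.3, -0.0], [-1.1, -1.6], [1.4, -3.1], [0.3, -4.3], [-1.2, 1.9], [-0.1, 5.7]]
1 L [497.7   6.8 128. ] top zoom [250. 475.] side zoom [327. 332.]
1 R [ 532.1 -172.3   72. ] top zoom [480. 439.] side zoom [426. 226.]
-1 L [497.7   6.8  72. ] top zoom [250. 486.] side zoom [327. 378.]
-1 R [ 532.1 -172.3  128. ] top zoom [489. 427.] side zoom [429. 179.]
```

>>> drive_tool --pt "0 0 0 0.1" --pt "-0.026 -0.029 0 0.194" --pt "-0.052 -0.058 0 0.194" --pt "-0.078 -0.086 0 0.194" --pt "-0.104 -0.115 0 0.194" --pt "-0.13 -0.143 0 0.194" --pt "-0.156 -0.172 0 0.194" --pt "-0.182 -0.2 0 0.194" --pt "-0.208 -0.229 0 0.194" --pt "-0.234 -0.258 0 0.194" --hand 1

```text
time_s: 0.93
eef_pos: [376.5, -241.0, 256.1]
eef_rot: [[0.188, -0.982, -0.0], [-0.982, -0.188, 0.0], [-0.0, 0.0, -1.0]]
force: [0.9, -1.1, 0.3]
finger_gap: -0.2
```

```bash
python3 - <<'E'
from h import *
s=arm.read_state(); print(s['time_s'],s['eef_pos'],s['eef_rot'],s['finger_gap'],s['force'],arm.tips_ahead)
d=np.array([496,5.5,250])-s['eef_pos']; print(s['eef_rot'].T@d if hasattr(s['eef_rot'],'T') else np.array(s['eef_rot']).T@d)
E
```

```text
0.9333 [ 376.54822331 -240.97285264  256.07057733] [[ 1.88162572e-01 -9.82137896e-01 -6.80728978e-06]
 [-9.82137896e-01 -1.88162572e-01  8.59491587e-07]
 [-2.12501641e-06  6.52397311e-06 -1.00000000e+00]] -0.22929531177274778 [ 0.90010923 -1.14092431  0.33654677] 25.0
[-219.59396253 -163.695122      6.06997603]
```

>>> drive_tool --pt "-0.028 -0.021 0 0" --pt "-0.056 -0.042 0 0" --pt "-0.084 -0.063 0 0" --pt "-0.11 -0.082 0 0" --pt "-0.138 -0.103 0 0" --pt "-0.166 -0.124 0 0" --pt "-0.194 -0.145 0 0" --pt "-0.216 -0.161 0 0" --pt "-0.216 -0.161 0 0" --pt "-0.216 -0.161 0 0"

```text
time_s: 1.77
eef_pos: [493.6, 0.9, 255.8]
eef_rot: [[0.191, -0.981, -0.001], [-0.981, -0.191, 0.0], [-0.0, 0.001, -1.0]]
force: [-0.6, -0.2, -0.5]
finger_gap: -0.2
```

```bash
python3 - <<'E'
from h import *
s=arm.read_state(); print(s['time_s'],s['eef_pos'],s['force'])
d=np.array([496,5.5,250])-s['eef_pos']; print(np.array(s['eef_rot']).T@d)
for n in ("side","top"):
    f=arm.grab_frame(n)[:,:,::-1]
    g=f[85:235,195:395] if n=='top' else f[105:255,175:325]
    cv2.imwrite(f'pics/{n}1.png',cv2.resize(g,None,fx=4,fy=4,interpolation=cv2.INTER_CUBIC))
E
```

```text
1.7667 [493.61535904   0.94776092 255.77196162] [-0.55418229 -0.17390631 -0.51718043]
[-4.00967483 -3.21829305  5.76975144]
```

View pics/side1.png

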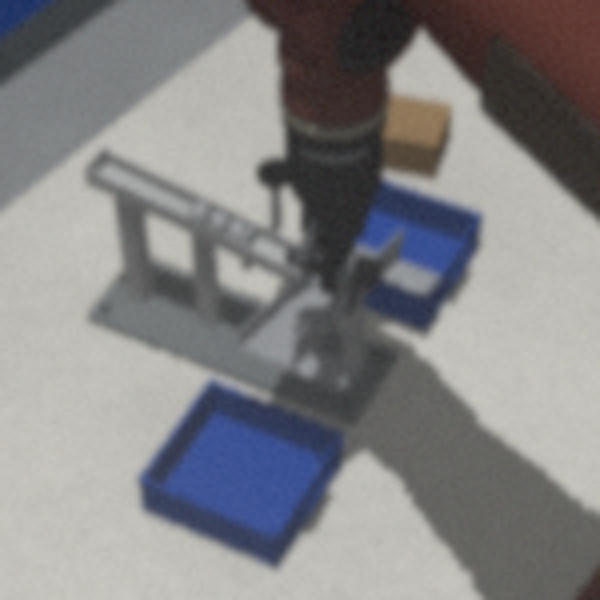

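View pics/top1.png

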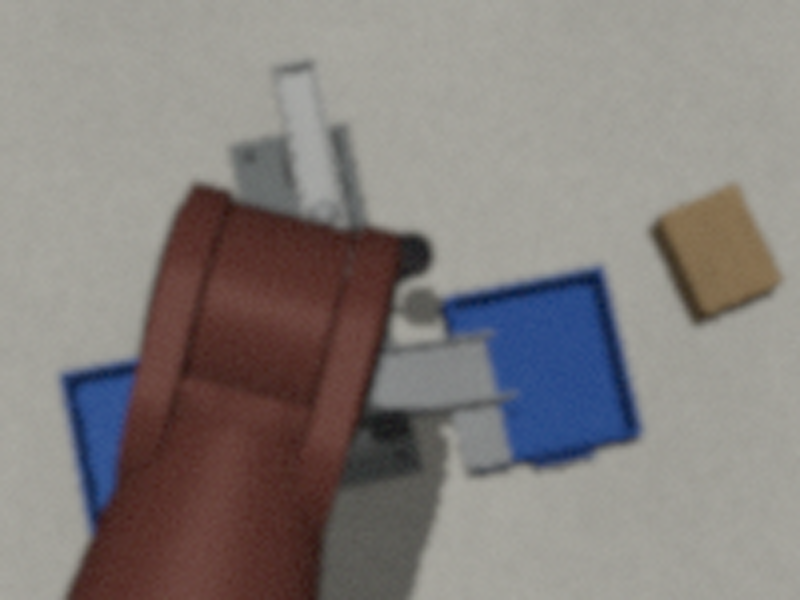

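The fingers hang over the raised left tab, as side view (325,285) shows. I'll go down to just above it.

>>> drive_tool --pt "-0.004 -0.002 0.01 0" --pt "-0.004 -0.002 0.025 0" --pt "-0.004 -0.002 0.04 0" --pt "-0.004 -0.002 0.055 0" --pt "-0.004 -0.002 0.07 0" --pt "-0.004 -0.002 0.08 0" --pt "-0.004 -0.002 0.088 0" --pt "-0.004 -0.002 0.092 0" --pt "-0.004 -0.002 0.092 0"

```text
time_s: 2.62
eef_pos: [494.4, 3.8, 163.5]
eef_rot: [[0.188, -0.982, -0.001], [-0.982, -0.188, 0.0], [-0.0, 0.001, -1.0]]
force: [-0.2, 0.8, -0.5]
finger_gap: -0.1
```

>>> drive_tool --pt "0 0 0.004 0" --pt "0 0 0.008 0" --pt "0 0 0.012 0" --pt "0 0 0.016 0" --pt "0 0 0.02 0" --pt "0 0 0.024 0" --pt "0 0 0.028 0" --pt "0 0 0.032 0" --pt "0 0 0.036 0" --pt "0 0 0.04 0"

```text
time_s: 3.45
eef_pos: [494.8, 4.0, 123.8]
eef_rot: [[0.189, -0.982, -0.0], [-0.982, -0.189, -0.0], [0.0, 0.0, -1.0]]
force: [-0.9, 0.1, 0.2]
finger_gap: 0.2
```

```bash
python3 - <<'E'
from h import *
s=arm.read_state(); print(s['time_s'],s['eef_pos'],s['force'])
for n in ("side",):
    f=arm.grab_frame(n)[:,:,::-1]
    g=f[105:255,175:325]
    cv2.imwrite(f'pics/{n}2.png',cv2.resize(g,None,fx=4,fy=4,interpolation=cv2.INTER_CUBIC))
E
```

```text
3.45 [494.83327236   3.98928346 123.84485231] [-0.91673234  0.12185008  0.22473222]
```

View pics/side2.png

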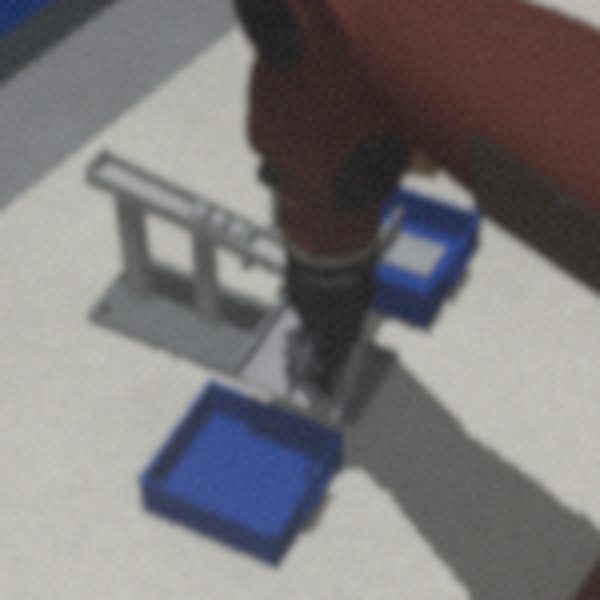

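The gate is about level, with the tab moving under the fingertips near (330,405). I'll press a bit further, then retreat.

>>> drive_tool --pt "0 0 0.004 0" --pt "0 0 0.008 0" --pt "0 0 0.012 0" --pt "0 0 0.016 0" --pt "0 0 0.019 0" --pt "0 0 0.019 0" --pt "0 0 0.019 0"

```text
time_s: 4.08
eef_pos: [494.7, 4.0, 105.1]
eef_rot: [[0.189, -0.982, -0.0], [-0.982, -0.189, -0.0], [-0.0, 0.0, -1.0]]
force: [-0.1, 0.3, 0.5]
finger_gap: -0.2
```

>>> drive_tool --pt "0 0 -0.01 0" --pt "0 0 -0.03 0" --pt "0 0 -0.05 0" --pt "0 0 -0.075 0" --pt "0 0 -0.1 0" --pt "0 0 -0.125 0" --pt "0 0 -0.15 0" --pt "0 0 -0.165 0" --pt "0 0 -0.165 0"

```text
time_s: 4.83
eef_pos: [496.2, 3.7, 275.2]
eef_rot: [[0.189, -0.982, 0.006], [-0.982, -0.189, -0.002], [0.003, -0.006, -1.0]]
force: [0.2, 0.1, 0.2]
finger_gap: 0.1
```

```bash
python3 - <<'E'
from h import *
s=arm.read_state(); print(s['time_s'],s['eef_pos'],s['force'])
d=np.array([649.5,-109,270])-s['eef_pos']; print(np.array(s['eef_rot']).T@d)
for n in ("side",):
    f=arm.grab_frame(n)[:,:,::-1]
    g=f[105:255,175:325]
    cv2.imwrite(f'pics/{n}3.png',cv2.resize(g,None,fx=4,fy=4,interpolation=cv2.INTER_CUBIC))
# cap via two views check
K,R,t=cal('side')
print('side px of cap hyp',(proj('side',[649.5,-109,192])-[185,125])*4.6)
E
```

```text
4.8333 [496.20844075   3.65121616 275.2216801 ] [0.1819582  0.07467673 0.1714195 ]
[ 139.52580011 -129.2587647     6.37082693]
side px of cap hyp [[266.10999631 103.12680606]]
```

View pics/side3.png

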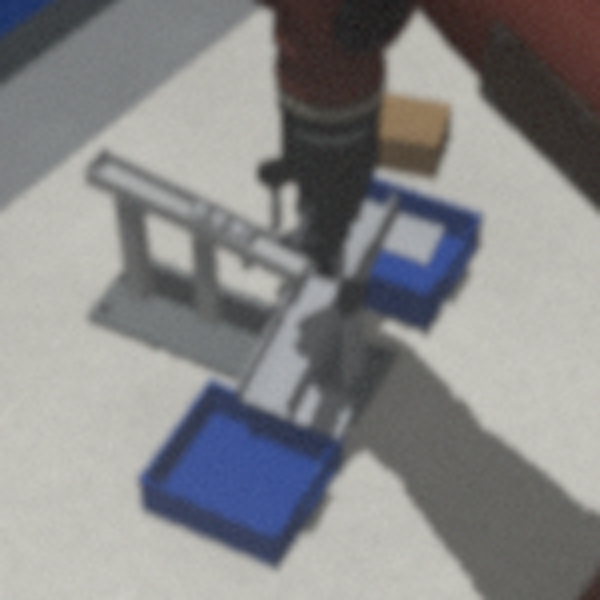

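The gate now leans left. The right tab is raised at (413,238), against a predicted (413,236), and the balls are still queued. Next I move over the cap.

>>> drive_tool --pt "0.015 -0.014 0 0" --pt "0.035 -0.032 0 0" --pt "0.055 -0.051 0 0" --pt "0.075 -0.069 0 0" --pt "0.095 -0.087 0 0" --pt "0.115 -0.106 0 0" --pt "0.13 -0.12 0 0" --pt "0.14 -0.128 0 0" --pt "0.14 -0.128 0 0" --pt "0.14 -0.128 0 0"

```text
time_s: 5.72
eef_pos: [646.6, -109.4, 269.0]
eef_rot: [[0.188, -0.982, -0.002], [-0.982, -0.188, 0.001], [-0.001, 0.002, -1.0]]
force: [0.5, 0.6, -1.0]
finger_gap: 0.1
```

```bash
python3 - <<'E'
from h import *
s=arm.read_state(); print(s['time_s'],s['eef_pos'],s['force'])
d=np.array([648.5,-110,225])-s['eef_pos']; print(np.array(s['eef_rot']).T@d)
for n in ("side",):
    f=arm.grab_frame(n)[:,:,::-1]
    g=f[105:255,175:325]
    cv2.imwrite(f'pics/{n}4.png',cv2.resize(g,None,fx=4,fy=4,interpolation=cv2.INTER_CUBIC))
E
```

```text
5.7167 [ 646.5753308  -109.36358533  269.04167893] [ 0.51012622  0.60959977 -0.97260195]
[ 1.03487861 -1.84950491 44.03733888]
```

View pics/side4.png

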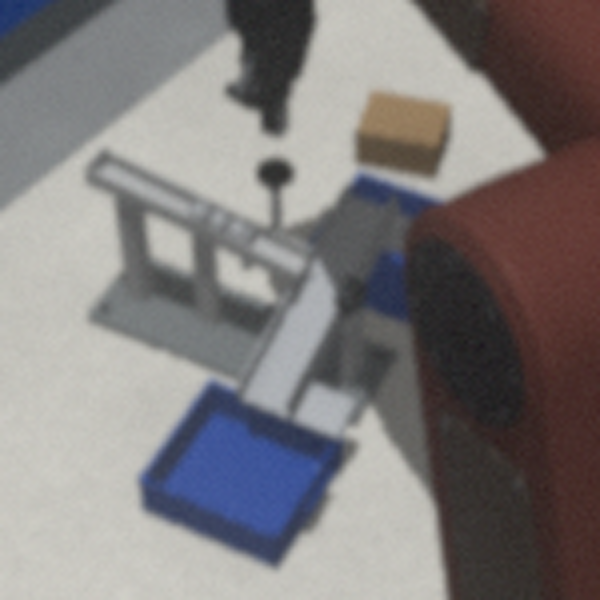

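The tips at (275,130) are centred above the cap at (275,172), and the gate stays left. I'll go down and press.

>>> drive_tool --pt "0.001 -0.001 0.01 0" --pt "0.001 -0.001 0.022 0" --pt "0.001 -0.001 0.034 0" --pt "0.001 -0.001 0.042 0" --pt "0.001 -0.001 0.046 0" --pt "0.001 -0.001 0.05 0" --pt "0.001 -0.001 0.054 0" --pt "0.001 -0.001 0.058 0"

```text
time_s: 6.43
eef_pos: [648.2, -110.0, 212.6]
eef_rot: [[0.189, -0.982, 0.001], [-0.982, -0.189, -0.0], [0.0, -0.001, -1.0]]
force: [-0.4, 0.3, 1.5]
finger_gap: -0.8
```

>>> drive_tool --pt "0 0 0.004 0" --pt "0 0 0.008 0" --pt "0 0 0.012 0" --pt "0 0 0.015 0" --pt "0 0 0.017 0" --pt "0 0 0.017 0"

```text
time_s: 6.93
eef_pos: [648.1, -110.2, 194.7]
eef_rot: [[0.189, -0.982, -0.0], [-0.982, -0.189, -0.0], [-0.0, 0.0, -1.0]]
force: [0.0, 0.7, 0.1]
finger_gap: -0.3
```

>>> drive_tool --pt "0 0 0.001 0" --pt "0 0 0.002 0" --pt "0 0 0.002 0"

```text
time_s: 7.18
eef_pos: [648.2, -110.2, 193.3]
eef_rot: [[0.189, -0.982, 0.0], [-0.982, -0.189, -0.0], [0.0, -0.0, -1.0]]
force: [-0.7, -1.1, 0.6]
finger_gap: -0.1
```

>>> drive_tool --pt "0 0 0.001 0" --pt "0 0 0.001 0"

```text
time_s: 7.35
eef_pos: [648.2, -110.3, 193.3]
eef_rot: [[0.189, -0.982, 0.001], [-0.982, -0.189, -0.001], [0.001, -0.001, -1.0]]
force: [-2.8, 0.5, 5.8]
finger_gap: 0.4
```

```bash
python3 - <<'E'
from h import *
s=arm.read_state(); print(s['time_s'],s['eef_pos'],s['force'])
for n in ("side",):
    f=arm.grab_frame(n)[:,:,::-1]
    g=f[105:255,175:325]
    cv2.imwrite(f'pics/{n}5.png',cv2.resize(g,None,fx=4,fy=4,interpolation=cv2.INTER_CUBIC))
E
```

```text
7.35 [ 648.24282852 -110.25953398  193.26671099] [-2.78869566  0.45926324  5.78750555]
```

View pics/side5.png

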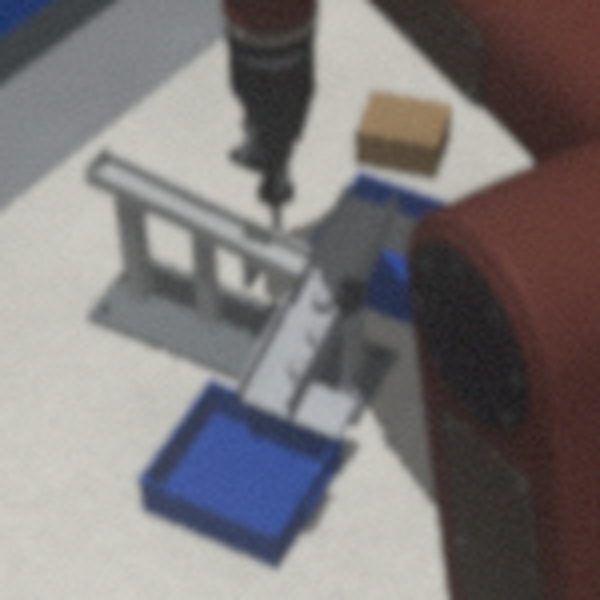

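It bottomed out at a tip height of about 168 mm with the force rising. The balls are rolling left along the gate at (320,300) to (293,370). One more millimetre, then I lift off.

>>> drive_tool --pt "0 0 0.001 0" --pt "0 0 0.001 0" --pt "0 0 0.001 0"

```text
time_s: 7.65
eef_pos: [648.3, -110.3, 193.2]
eef_rot: [[0.189, -0.982, 0.001], [-0.982, -0.189, -0.001], [0.001, -0.001, -1.0]]
force: [-5.0, 1.2, 10.7]
finger_gap: 0.1
```

>>> drive_tool --pt "0 0 -0.01 0" --pt "0 0 -0.03 0" --pt "0 0 -0.055 0" --pt "0 0 -0.08 0" --pt "0 0 -0.1 0" --pt "0 0 -0.1 0" --pt "0 0 -0.1 0" --pt "0 0 -0.1 0" --pt "0 0 -0.1 0"

```text
time_s: 8.4
eef_pos: [647.8, -110.0, 289.9]
eef_rot: [[0.189, -0.982, -0.002], [-0.982, -0.189, 0.001], [-0.001, 0.002, -1.0]]
force: [-1.0, -0.3, -0.4]
finger_gap: -0.3
```

```bash
python3 - <<'E'
from h import *
s=arm.read_state(); print(s['time_s'],s['eef_pos'],s['force'])
for n in ("side","top"):
    f=arm.grab_frame(n)[:,:,::-1]
    g=f[85:235,195:395] if n=='top' else f[105:255,175:325]
    cv2.imwrite(f'pics/{n}6.png',cv2.resize(g,None,fx=4,fy=4,interpolation=cv2.INTER_CUBIC))
E
```

```text
8.4 [ 647.77762008 -109.98089458  289.87894908] [-0.97154223 -0.31864734 -0.4101328 ]
```

View pics/side6.png

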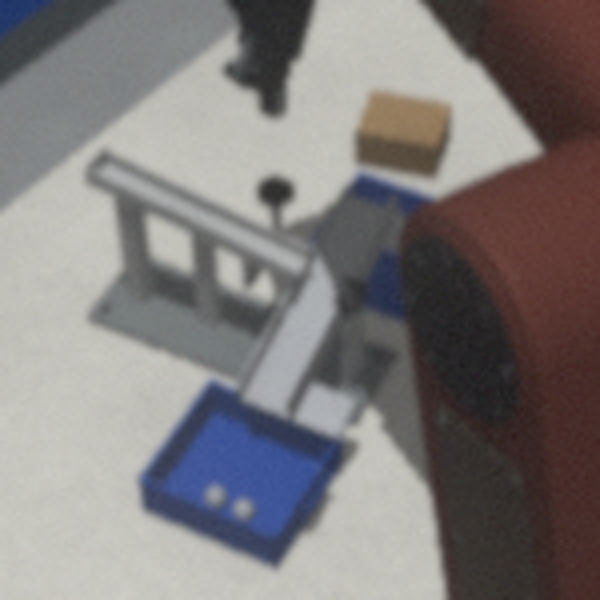

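View pics/top6.png

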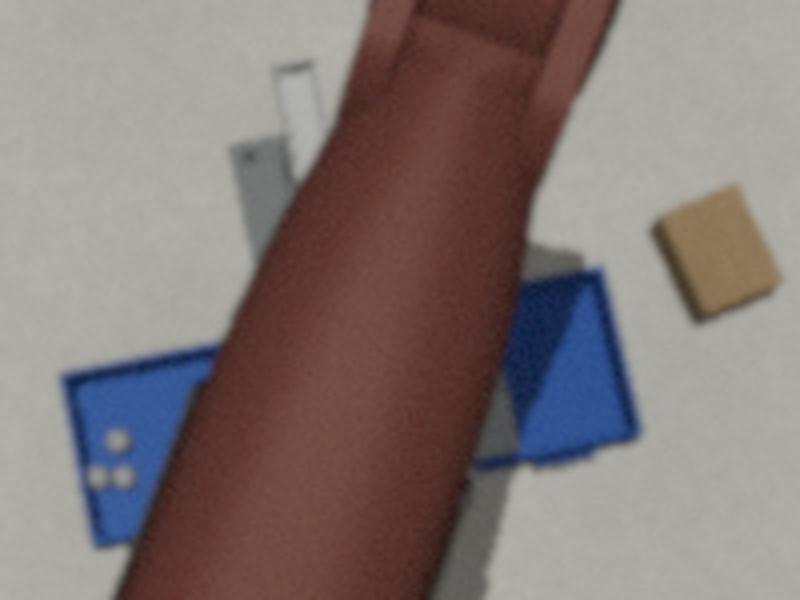

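The top view shows all three balls in the left bin at (118,440), (97,477) and (123,477). The side view shows the gate leaning left and the cap lowered at (276,190). I'll check the cap height and the bystanders, letting things settle first.

>>> drive_tool --pt "0 0 -0.01 0" --pt "0 0 -0.02 0" --pt "0 0 -0.02 0" --pt "0 0 -0.02 0" --pt "0 0 -0.02 0" --pt "0 0 -0.02 0" --pt "0 0 -0.02 0" --pt "0 0 -0.02 0" --pt "0 0 -0.02 0" --pt "0 0 -0.02 0"

```text
time_s: 9.33
eef_pos: [648.1, -110.1, 311.1]
eef_rot: [[0.189, -0.982, -0.0], [-0.982, -0.189, 0.0], [-0.0, 0.0, -1.0]]
force: [0.5, 0.0, 0.0]
finger_gap: 0.2
```

```bash
python3 - <<'E'
from h import *
for z in (192,168): print(z,(proj('side',[648.5,-110,z])-[175,105])*4)
f=arm.grab_frame('top')[:,:,::-1]; cv2.imwrite('pics/top7.png',f)
f=arm.grab_frame('side')[:,:,::-1]; cv2.imwrite('pics/side7.png',f)
g=cv2.inRange(cv2.cvtColor(f[140:158,235:252].copy(),cv2.COLOR_BGR2GRAY),0,75); m=cv2.moments(g); print('cap',4*(m['m10']/m['m00']+60),4*(m['m01']/m['m00']+35))
a=cv2.imread('pics/top0.png').astype(int); b=cv2.imread('pics/top7.png').astype(int)
d=abs(a-b).max(2)
for n,(x,y,r) in dict(cup=(147,145,25),driver=(118,240,35),spool=(409,245,18),carton=(374,148,22)).items(): print(n,(d[y-r:y+r,x-r:x+r]>45).sum())
E
```

```text
192 [[272.9311085  169.54144381]]
168 [[273.5861028  188.37538763]]
cap 273.2413793103448 190.6206896551724
cup 0
driver 0
spool 0
carton 0
```

View pics/top7.png

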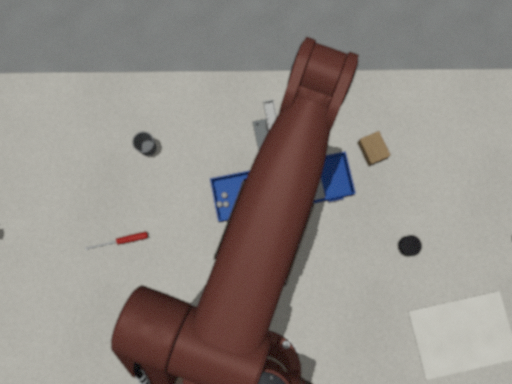

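View pics/side7.png

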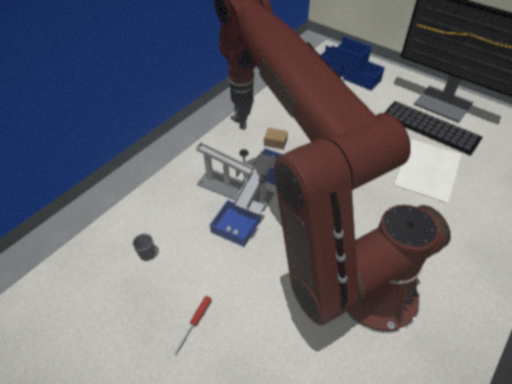

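The cap is fully down: it measures 190.6 against a predicted 188.4, where "up" would be 169.5. The balls are in the left bin and the bystanders haven't moved.

```bash
python3 -c "
from bench import arm
print(arm.sign_off())"
```

```text
the job is handed in; nothing more can be done
None
```

The job is done and handed in at about 9.4 s. The gate leaned to the right bin at the start. I pressed the raised left tab until the gate fell fully to the left, checked that in a picture, and only then pressed the cap to its bottom stop. The tip height was about 168 mm and the force about 11 N. Then I lifted clear.

- **Balls:** the top view showed all three in the left bin.
- **Gate:** it stayed at its left stop. The right tab was within a pixel of its predicted raised position.
- **Cap:** the side view showed it within a pixel of its fully-down position.
- **Bystanders:** the top-view image showed no change around the screwdriver, cup, spool or carton.
- **Robot:** it was touching nothing, with about 0 N on the tool.

None of the final checks failed. Two small measurement disagreements came up along the way. The bin-rim fit was off by up to about 6 mm, and the two estimates of the cap's position differed by about 2–3 mm. Both were well within the size of the tab and cap.

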